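# Load the check standard into the photometer's blind cell shaft

## Robot

A 7-joint arm with a two-finger parallel gripper is mounted at the origin on the work surface. World frame = base frame: x ahead of the robot, y to its left, z up, the work surface at z = 0. Lengths are in m, angles in rad, forces in N, time in s.
With the tool pointing down it reaches from about 0.425 to 0.925 m from the base axis. Payload 6.8 kg.
Tool frame: the origin (TCP) lies midway between the tips of the shut fingers; the grasp point (between the pads) lies 19 mm behind it; z points along the fingers, y is the line along which they close (so a half turn about z gives the same grasp; the last joint's range is limited). The gripper opens to 85 mm and grips with 20 to 120 N. Pads are 22 mm wide; open, the fingers measure 114 mm over their backs; the gripper's body (76 mm by 85 mm) begins 54 mm behind the grasp point. The pads swing forward as they close: fully open they stand 13 mm farther back than shut.
Start: joints at [-1.297, 0.477, 0.022, 1.555, -0.011, 1.109, -0.083], TCP at [0.251, 0.626, 0.197] pointing down, gripper open.
Joint ranges: [-2.96, 2.96], [-0.34, 2.1], [-1.41, 1.46], [0.24, 2.44], [-1.37, 4.51], [0.17, 1.92], [-2.96, 2.96]. Speed limits (rad/s): [2.39, 2.39, 3.14, 3.14, 3.14, 3.14, 3.14].

## Interface

Orientations are given as a rotation vector (axis times angle).
In Python, from bench import get_obs, grab_frame, camera_params, r gives the robot as it stands.
- The arm moves only by the shell command python3 -m jog 'ROWS' [FORCE]. ROWS is JSON, a list of rows, each an object of numbers: "rx", "ry", "rz": the turn, a rotation vector about the world's x, y, z scaled (see below); "x", "y", "z": the shift along the world's x, y, z scaled (see below); "jaw": the opening, from -1 (shut) to 1 (fully open). In form: [{"rx": .., "ry": .., "rz": .., "x": .., "y": .., "z": .., "jaw": ..}, ...]. A call has 1 to 8 rows; each row shifts and turns the commanded pose from where the row before left it; what a row does not reach is not made up. The controller multiplies each number of a shift by 60 mm and each number of a turn by 10 degrees. A row lasts 1/8 s, in which the tool goes at most 62.5 mm and 10.7 degrees, less where a joint would pass 70% of its speed; a pose out of reach is approached as far as the arm can. A call with a number of a shift or a turn outside -1 to 1 is refused whole. A call with a gripper value outside its range is refused whole. The fingers move at their own pace and stop on an object; FORCE is the grip in N (left out, the last holds). Time passes only in rows, so rows that do not move let the fingers close. It gives the time, the measured TCP pose, the force, the opening and the grip force at its end, in the units of the state.
- get_obs(): the state, without advancing time (a new reading comes with each control period).
- grab_frame(name): name is "scene" or "side" or "wrist"; returns the picture (400x640x3 uint8, red, green, blue); there is no depth.
- camera_params(name): a dict with "fx", "fy", "cx", "cy" (pixels), "R" (3x3) and "t" (3): a world point X has camera coordinates R X + t. Camera axes: x right, y down, z forward; pixel columns grow to the right and rows downward; lengths in m; the calibration is good to about 2 mm. The wrist camera is an equidistant fisheye: a pixel r from the principal point sees the ray r / f radians off the axis. A picture is of the moment at which its call begins: read the wrist's pose just before it. camera_params takes no time and is no camera call; for the wrist camera it gives the pose at the moment of the call.
- r.hand_in(): hands the job in; it is judged then, once.
The state is a dict: "clock": time; "joints": joint angles; "qvel": joint speeds; "tau": joint torques, N m; "tcp_pos": TCP position; "orientation": TCP orientation; "contact_force": force on the tool from outside, world axes, zero at the start; "moment": the same for the moment, N m; "grip_width": finger opening in m; "gripper_force": force on a finger pad.
Only numpy, scipy, OpenCV 4.12 (cv2) and the standard library are available. Lean on these libraries where they do the work, as an engineer would, in place of code of your own. Each camera call takes 0.05 s, during which the arm holds its last target. There are 200 camera calls.

## Task

The photometer needs its routine check with the long check standard, the largest of the three aluminium-framed blocks in the rack. Holding it only by the bare top of its frame, never by the filter glass, slide it upright into the photometer's cell shaft and press it down firmly past the spring clip until you feel it bottom on the hidden platform, without forcing it (the glass cracks at about 25 N); let go and then slide the light hood shut over it. Leave the two smaller standards in the rack and do not knock over or shove the other things on the bench.

Things in the scene. Friction and masses are not known exactly. Their poses are not given: they have to be found in the camera images.
- standard_long: the long check standard: aluminium frame 52.5 (x) x 12.5 (y) x 55 (z) mm, about 90 g; origin at the centre of its underside, z up, x along its length. It stands in one of the three slots of the rack, sunk 20 mm, 35 mm showing. Its top 16 mm is bare frame, to be gripped across the 12.5 mm thickness: fingertips 10 to 13 mm below its top suit, a firm grip (25 N) keeps it from slipping.
- long_top (a point): centre of the top face of the long standard, 55 mm above its origin
- standard_mid: the middle check standard, to be left in the rack: 22.5 (x) x 12.5 (y) x 55 mm; origin at the centre of its underside
- standard_short: the short check standard, to be left in the rack: 12.5 x 12.5 x 55 mm; origin at the centre of its underside
- rack: white plastic rack 90 (x) x 160 (y) x 48 (z) mm, fixed; origin at the centre of its underside; three slots 55 x 15 mm, 20 mm deep, long along x, at y = -50, 0 and 50 mm; each holds one standard, which one varies
- photometer: bench photometer, fixed: white housing 300 (x) x 220 (y) mm, deck 108 mm high; origin at the centre of its underside, its front (-x) towards the robot, turned up to 0.2 rad. The cell shaft opens in a black insert in the middle of the deck; a grey console from 48 to 148 mm in front of the shaft rises to 148 mm (150 at its display), as wide as the housing.
- shaft_mouth (a point): centre of the mouth of the cell shaft, 110 mm above the bench, axes as the photometer's: a blind vertical slot 55 (x) x 15 (y) mm with a 3 mm, 45 degree lead-in chamfer all round. The standard goes in with its length along x, either way round, and ends with 18 to 33 mm of it above the mouth.
- clip_knee (a point): knee of the two-legged steel leaf-spring clip in the shaft's +y wall: 13 mm below the mouth, standing 3 mm into the shaft; its ramp begins about 3 mm below the mouth. It yields, pushes the standard to the -y wall and drags at it with up to about 6 N, more than its weight, so the standard must be pressed down past it.
- shaft_base: fixed plate under the shaft, origin 44 mm below the mouth; carries the hidden rigid platform that stops the standard, set anywhere from 22 to 37 mm below the mouth: that height is not measured (this pose does not show it) and is found by feel, as resistance climbs steeply there. A downward push of 10 to 15 N in all proves it is home; 25 N is too much.
- hood (a joint): light hood, grey channel 86 (x) x 100 (y) x 40 (z) mm closed on top, sides and back and open towards the console, sliding on the deck along the photometer's x: 0 = shut over the shaft (against its own stop), grows in metres as it is pushed away from the robot to 0.085. It starts 0.070 to 0.085 open and needs about 3 N to slide.
- hood_ledge (a point): centre of the top of the black finger ledge on the hood, 60 mm long across the hood (y), 14 mm thick (x) and 16 mm high above the hood's top; this point is 166.5 mm above the bench; shut, it lies 10 mm to +x of the shaft's centre. Pinch the ledge, or pull it from behind.
- flask: empty round glass flask with a flat foot, 84 mm across, 140 mm high, loose; origin at the centre of its underside
- reagent: brown glass reagent bottle, 48 mm across, 105 mm high, loose; origin at the centre of its underside
- beaker: glass beaker, 60 mm across, 75 mm high, loose; origin at the centre of its underside
- dropper: white dropper bottle, 32 mm across, 70 mm high, loose; origin at the centre of its underside
- filter_glass: the dark grey filter glass of the long standard, flush in both its 52.5 mm faces: 28 mm wide (x), from 16 to 47 mm below its top; origin at the glass's centre. Fingers must not touch it.

How it is judged:
On the way, in this order (a step that is already met when the one before it is completed fails the run):
1. the long standard stands in the cell shaft past the clip and is pressed firmly (over 4 N) on the hidden platform (z of standard_long in the frame of shaft_mouth below -0.02 m and horizontal distance between standard_long and shaft_mouth below 0.004 m and angle between the x axis of standard_long and the x axis of photometer, either way round below 0.08 rad and angle between standard_long's own z axis and vertical below 0.08 rad and contact force between standard_long and shaft_base above 4 N), for 0.02 s.
2. the light hood is shut over it (value of joint hood below 0.004 m), for 0.1 s.
At the end, for the whole second after the job is handed in: The long standard stands in the cell shaft (foot 20 mm or more below the mouth, within 4 mm of centre and 0.08 rad of upright and square), rests on the hidden platform, still and released; it was first pressed on it with over 4 N; then the hood was shut to within 4 mm (z of standard_long in the frame of shaft_mouth below -0.02 m and horizontal distance between standard_long and shaft_mouth below 0.004 m and angle between the x axis of standard_long and the x axis of photometer, either way round below 0.08 rad and angle between standard_long's own z axis and vertical below 0.08 rad and contact force between standard_long and shaft_base above 0.05 N and linear speed of standard_long below 0.01 m/s and value of joint hood below 0.004 m); the robot touches nothing.
It fails at once if the standard is forced: more than 25 N on the hidden platform, or 35 N on the shaft in all, clip's squeeze included (contact force between standard_long and shaft_base above 25 N or contact force between standard_long and photometer above 35 N).
It fails at once if the fingers touch the filter glass (over 1 N) (contact force between the fingers and filter_glass above 1 N).
It fails at once if a smaller standard is shifted by more than 20 mm (distance of any of standard_mid, standard_short from where it was at the start of the episode above 0.02 m).
It fails at once if glassware or a bottle is knocked over or shoved by more than 30 mm (angle between any of flask, reagent, beaker, dropper's own z axis and vertical above 0.5 rad or distance of any of flask, reagent, beaker, dropper from where it was at the start of the episode above 0.03 m).
It also fails if it takes over 72 s, if anything falls off the work surface, if the arm or the gripper's body presses on something with over 40 N, if the wrist force passes 120 N, or if a joint passes its speed limit or range.

## Working session

There is one attempt and no reset: what is moved stays moved. The work goes in short steps, Python scripts to look and compute and a shell command to move; the robot and the scene stay as the last step left them, time stands still between calls to the robot, and variables do not carry over. Pictures are saved under pics/ and viewed, at most 10 in all, crops included, and the job is handed in when it is done.

```bash
ls; mkdir -p pics; python3 - <<'E'
from bench import *
import cv2, numpy as np
for n in ("scene","side"):
    f=grab_frame(n); cv2.imwrite(f"pics/{n}0.png",f[...,::-1])
    p=camera_params(n); print(n,p["fx"],p["cx"],p["cy"],(-np.array(p["R"]).T@p["t"]).round(3),np.array(p["R"]).round(2).tolist())
o=get_obs(); print(o)
E
```

```text
pics
scene 380.27837236868504 316.5388649843189 198.5572755959079 [ 1.052 -0.644  0.603] [[0.8, 0.6, -0.02], [0.33, -0.46, -0.82], [-0.5, 0.65, -0.57]]
side 518.068176265272 314.05672614013554 197.85248261089822 [0.308 0.736 1.022] [[-0.94, -0.35, -0.01], [-0.25, 0.67, -0.7], [0.25, -0.65, -0.72]]
{'clock': 0.1, 'joints': array([-1.29710882,  0.47771223,  0.02239601,  1.55633149, -0.01147342,
        1.10925088, -0.08310669]), 'qvel': array([ 1.19520278e-03, -2.80355337e-03,  1.33717858e-03, -3.96626708e-03,
        1.35430022e-03, -9.50869747e-05,  3.21383582e-04]), 'tau': array([ 4.87242345e-03, -5.97764397e+01,  1.61395267e+00, -2.81956387e+01,
        1.28587030e-02,  5.06766155e-03, -1.98865632e-05]), 'tcp_pos': array([0.2513345 , 0.62586113, 0.1964364 ]), 'orientation': array([-5.96082247e-01, -3.08438242e+00,  2.46179418e-03]), 'contact_force': array([ 0.05761098, -0.77505189, -0.38245684]), 'moment': array([-0.02536508,  0.06542378, -0.02654335]), 'gripper_force': 0.0, 'grip_width': 0.08567152851616848}
```

View pics/scene0.png

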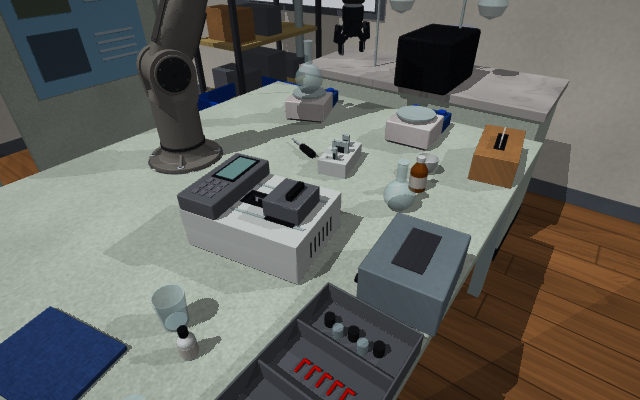

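View pics/side0.png

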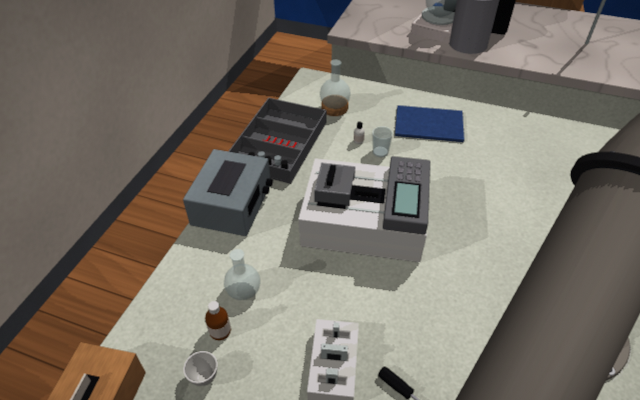

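The scene view shows the photometer around (260,215) and the rack around (340,157). In the side view the rack is at (335,358), the shaft insert at (368,193), and the hood ledge at (331,175). I'll enlarge the side crops.

```bash
cat > h.py <<'E'
import numpy as np, cv2
from bench import *
def ray(n,u,v,p=None):
    p=p or camera_params(n); R=np.array(p["R"]); t=np.array(p["t"])
    a=np.array([(u-p["cx"])/p["fx"],(v-p["cy"])/p["fy"],1.])
    if n=="wrist":
        th=np.hypot(a[0],a[1]); a=np.array([a[0]/th*np.sin(th),a[1]/th*np.sin(th),np.cos(th)]) if th>1e-9 else a
    return -R.T@t, R.T@a
def onz(n,u,v,z,p=None):
    c,d=ray(n,u,v,p); return c+d*(z-c[2])/d[2]
def proj(n,X,p=None):
    p=p or camera_params(n); q=np.array(p["R"])@X+np.array(p["t"])
    if n!="wrist": return p["fx"]*q[0]/q[2]+p["cx"],p["fy"]*q[1]/q[2]+p["cy"]
    r=np.hypot(q[0],q[1]); th=np.arctan2(r,q[2]); return p["fx"]*th*q[0]/r+p["cx"],p["fy"]*th*q[1]/r+p["cy"]
E
python3 - <<'E'
from h import *
f=cv2.imread("pics/side0.png"); g=cv2.imread("pics/scene0.png")
a=cv2.resize(f[310:400,285:385],None,fx=4,fy=4,interpolation=cv2.INTER_CUBIC)  #400x360
b=cv2.resize(f[150:240,300:440],(560,360),interpolation=cv2.INTER_CUBIC)
a=cv2.resize(f[310:400,300:360],(240,360),interpolation=cv2.INTER_CUBIC)
cv2.imwrite("pics/c1.png",np.hstack([a,b]))
for n,u,v,z in [("side",335,322,.05),("side",335,395,.05),("side",368,193,.11),("scene",255,200,.11),("side",331,175,.1665),("scene",295,190,.1665),("scene",340,157,.05),
 ("side",242,293,0.01),("side",218,330,0.01),("side",201,380,0),("side",382,150,0),("side",358,140,0)]:
    print(n,u,v,onz(n,u,v,z).round(3))
E
```

```text
side 335 322 [0.48  0.185 0.05 ]
side 335 395 [0.429 0.334 0.05 ]
side 368 193 [ 0.51 -0.15  0.11]
scene 255 200 [ 0.502 -0.16   0.11 ]
side 331 175 [ 0.599 -0.123  0.167]
scene 295 190 [ 0.608 -0.14   0.166]
scene 340 157 [0.483 0.217 0.05 ]
side 242 293 [0.714 0.165 0.01 ]
side 218 330 [0.721 0.27  0.01 ]
side 201 380 [0.703 0.38  0.   ]
side 382 150 [ 0.547 -0.446  0.   ]
side 358 140 [ 0.629 -0.466  0.   ]
```

View pics/c1.png

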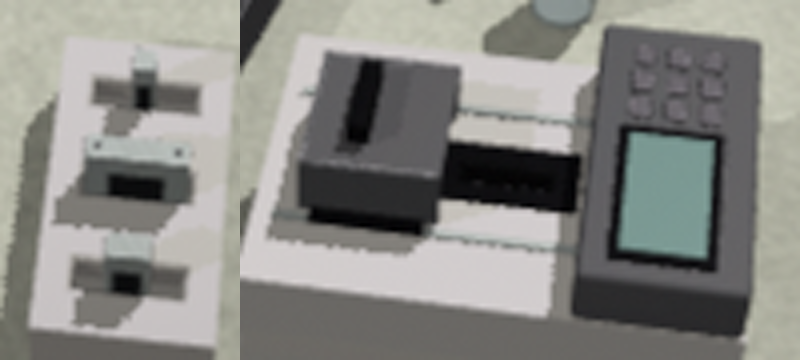

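The left crop shows that the long standard is in the middle slot, with its top edge running from crop (85,143) to (190,148). The shaft slot is the darker bar at crop (465–555,185) of the full 800-wide image, partly in the black insert. Next I'll measure both.

```bash
python3 - <<'E'
from h import *
from scipy.spatial.transform import Rotation as Ro
L=lambda u,v:(300+u/4-.4,310+v/4-.4)
P=lambda u,v:(300+(u-240)/4-.4,150+v/4-.4)
def two(a,b,z,F,s):
    A=onz("side",*F(*a),z);B=onz("side",*F(*b),z);d=B-A
    print(s,A.round(3),B.round(3),"len",np.linalg.norm(d).round(4),"ang",np.degrees(np.arctan2(d[1],d[0])).round(1))
two((190,148),(85,138),.083,L,"long top far edge")
two((188,165),(85,158),.083,L,"long top near edge")
two((68,40),(30,325),.048,L,"rack left edge len160")
two((238,40),(215,345),.048,L,"rack right edge len160")
two((30,325),(215,345),.048,L,"rack near edge len90")
two((579,152),(445,143),.11,P,"insert far edge")
two((577,212),(440,203),.11,P,"insert near")
two((555,185),(465,178),.11,P,"slot?")
two((575,125),(455,110),.108,P,"rail")
two((370,62),(355,140),.1665,P,"ledge len60")
two((600,30),(575,315),.148,P,"console back edge 220")
R=Ro.from_rotvec(get_obs()["orientation"]).as_matrix(); print(R.round(3))
p=camera_params("wrist"); Rw=np.array(p["R"]);c=-Rw.T@p["t"]
print("cam in tool",(R.T@(c-get_obs()["tcp_pos"])).round(3), "axis in tool",(R.T@Rw[2]).round(2), p["fx"],p["cx"],p["cy"])
E
```

```text
long top far edge [0.434 0.248 0.083] [0.484 0.261 0.083] len 0.0521 ang 14.3
long top near edge [0.432 0.257 0.083] [0.481 0.271 0.083] len 0.0506 ang 16.0
rack left edge len160 [0.519 0.192 0.048] [0.482 0.344 0.048] len 0.1566 ang 103.7
rack right edge len160 [0.434 0.161 0.048] [0.396 0.323 0.048] len 0.1664 ang 103.4
rack near edge len90 [0.482 0.344 0.048] [0.396 0.323 0.048] len 0.089 ang -166.0
insert far edge [ 0.477 -0.182  0.11 ] [ 0.558 -0.161  0.11 ] len 0.0836 ang 14.4
insert near [ 0.465 -0.131  0.11 ] [ 0.545 -0.11   0.11 ] len 0.0831 ang 14.7
slot? [ 0.484 -0.149  0.11 ] [ 0.537 -0.136  0.11 ] len 0.0553 ang 13.7
rail [ 0.487 -0.206  0.108] [ 0.562 -0.194  0.108] len 0.0766 ang 9.6
ledge len60 [ 0.608 -0.157  0.166] [ 0.593 -0.09   0.166] len 0.0689 ang 101.9
console back edge 220 [ 0.487 -0.255  0.148] [ 0.439 -0.018  0.148] len 0.2411 ang 101.6
[[-0.928  0.373 -0.   ]
 [ 0.373  0.928 -0.002]
 [-0.    -0.002 -1.   ]]
cam in tool [ 0.084  0.001 -0.177] axis in tool [-0.33 -0.    0.95] 309.70691628693146 319.1130665948159 199.536245075539
```

```bash
python3 -m jog '[{"x":0.49,"y":-0.87,"rz":0.51,"jaw":1},{"x":0.49,"y":-0.87,"rz":0.51,"jaw":1},{"x":0.49,"y":-0.87,"rz":0.51,"jaw":1},{"x":0.49,"y":-0.87,"rz":0.51,"jaw":1},{"x":0.49,"y":-0.87,"rz":0.51,"jaw":1},{"x":0.49,"y":-0.87,"rz":0.51,"jaw":1},{"x":0.49,"y":-0.87,"rz":0.51,"jaw":1},{"jaw":1}]' 25
python3 - <<'E'
from h import *
import json
p=camera_params("wrist"); f=grab_frame("wrist"); cv2.imwrite("pics/w1.png",f[...,::-1])
print(get_obs()["clock"]); np.save("w1.npy",p,allow_pickle=True)
E
```

```text
0.15validation failed for argument at $[0]...
```

View pics/w1.png

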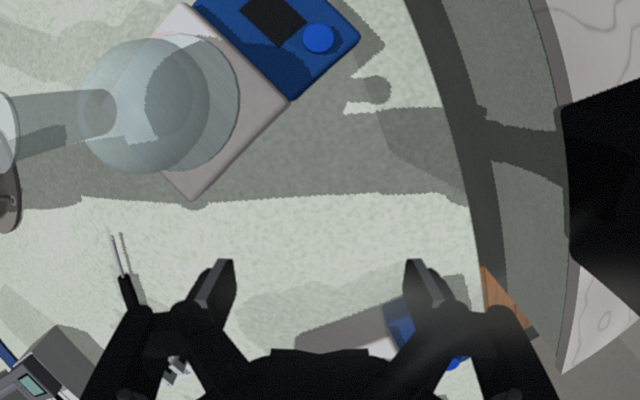

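The move was refused, so nothing has moved. Each row probably needs all the fields, so I'll resend it with every one filled in.

```bash
python3 -m jog '[{"rx":0,"ry":0,"rz":0.51,"x":0.49,"y":-0.87,"z":0,"jaw":1},{"rx":0,"ry":0,"rz":0.51,"x":0.49,"y":-0.87,"z":0,"jaw":1},{"rx":0,"ry":0,"rz":0.51,"x":0.49,"y":-0.87,"z":0,"jaw":1},{"rx":0,"ry":0,"rz":0.51,"x":0.49,"y":-0.87,"z":0,"jaw":1},{"rx":0,"ry":0,"rz":0.51,"x":0.49,"y":-0.87,"z":0,"jaw":1},{"rx":0,"ry":0,"rz":0.51,"x":0.49,"y":-0.87,"z":0,"jaw":1},{"rx":0,"ry":0,"rz":0.51,"x":0.49,"y":-0.87,"z":0,"jaw":1},{"rx":0,"ry":0,"rz":0,"x":0,"y":0,"z":0,"jaw":1}]' 25
python3 - <<'E'
from h import *
p=camera_params("wrist"); f=grab_frame("wrist"); cv2.imwrite("pics/w2.png",f[...,::-1])
np.save("w2.npy",p,allow_pickle=True)
E
```

```text
clock: 1.15
tcp_pos: [0.4599, 0.2553, 0.1973]
orientation: [-0.364, 3.12, -0.003]
contact_force: [-0.7, 0.4, -0.4]
grip_width: 0.0861
gripper_force: 0.0
```

View pics/w2.png

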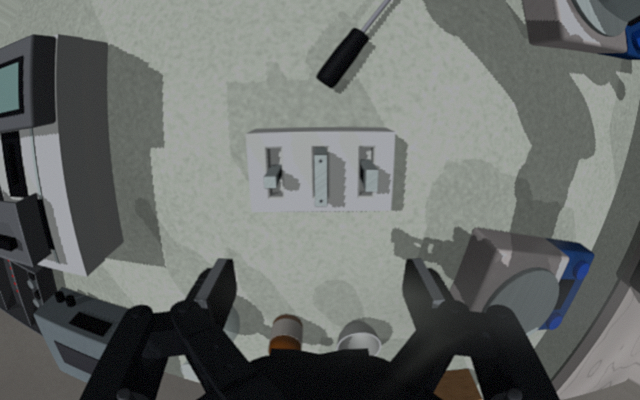

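The wrist view shows the rack from about (247,130) to (393,212). The long standard's top face spans about (313–328, 155–207), and the shaft isn't in view yet.

```bash
python3 - <<'E'
from h import *
p=np.load("w2.npy",allow_pickle=True).item(); f=cv2.imread("pics/w2.png")
sub=f[140:220,300:345].astype(int); print(sub[20,::1].tolist()[8:32]); print(sub[:,20].mean(1).astype(int).tolist())
for q in [(313.5,155.5),(327.5,155.5),(328.5,207),(314.5,207),(321,156),(321,207)]: print(q,onz("wrist",*q,.083,p).round(4))
for q in [(248,131),(392,131),(396,210),(247,212)]: print("rack",onz("wrist",*q,.048,p).round(4))
o=get_obs(); print(proj("wrist",np.r_[o["tcp_pos"]],p))
E
```

```text
[[161, 161, 158], [161, 162, 159], [160, 161, 159], [145, 146, 143], [115, 117, 114], [103, 102, 98], [127, 126, 118], [157, 156, 145], [158, 159, 148], [157, 156, 145], [140, 140, 131], [112, 109, 102], [83, 79, 76], [97, 95, 90], [131, 129, 120], [150, 149, 139], [156, 154, 144], [156, 153, 144], [137, 134, 126], [95, 93, 90], [82, 84, 82], [99, 99, 96], [108, 110, 106], [116, 117, 114]]
[161, 163, 160, 161, 162, 150, 110, 83, 82, 82, 84, 84, 84, 77, 89, 132, 155, 155, 144, 116, 79, 68, 106, 139, 154, 154, 155, 155, 155, 153, 150, 151, 152, 151, 151, 149, 151, 153, 153, 151, 153, 150, 147, 150, 151, 151, 148, 146, 147, 149, 151, 151, 154, 153, 152, 151, 151, 153, 151, 133, 90, 79, 112, 141, 151, 153, 146, 155, 165, 166, 161, 149, 153, 158, 158, 158, 158, 160, 157, 158]
(313.5, 155.5) [0.4342 0.2442 0.083 ]
(327.5, 155.5) [0.4311 0.2572 0.083 ]
(328.5, 207) [0.4818 0.2707 0.083 ]
(314.5, 207) [0.485 0.257 0.083]
(321, 156) [0.4331 0.2513 0.083 ]
(321, 207) [0.4835 0.2633 0.083 ]
rack [0.4301 0.1706 0.048 ]
rack [0.3946 0.3204 0.048 ]
rack [0.48   0.3514 0.048 ]
rack [0.522 0.185 0.048]
(np.float64(323.7595757891208), np.float64(232.15076467413553))
```

```bash
python3 -m jog '[{"rx":0,"ry":0,"rz":0,"x":-0.03,"y":0.035,"z":0,"jaw":-0.15},{"rx":0,"ry":0,"rz":0,"x":0,"y":0,"z":-0.4,"jaw":-0.15},{"rx":0,"ry":0,"rz":0,"x":0,"y":0,"z":-0.4,"jaw":-0.15},{"rx":0,"ry":0,"rz":0,"x":0,"y":0,"z":-0.2,"jaw":-0.15},{"rx":0,"ry":0,"rz":0,"x":0,"y":0,"z":0,"jaw":-0.15}]' 25; python3 - <<'E'
from h import *
print(proj("wrist",np.r_[.458,.2575,.083]))
p=camera_params("wrist"); f=grab_frame("wrist"); cv2.imwrite("pics/w3.png",cv2.resize(f[100:400,120:520,::-1],(800,600)))
E
```

```text
clock: 1.82
tcp_pos: [0.4545, 0.2639, 0.1367]
orientation: [0.381, -3.117, 0.001]
contact_force: [0.9, 0.7, 0.5]
grip_width: 0.0364
gripper_force: 0.0
(np.float64(309.37544063691263), np.float64(206.60942430106428))
```

View pics/w3.png

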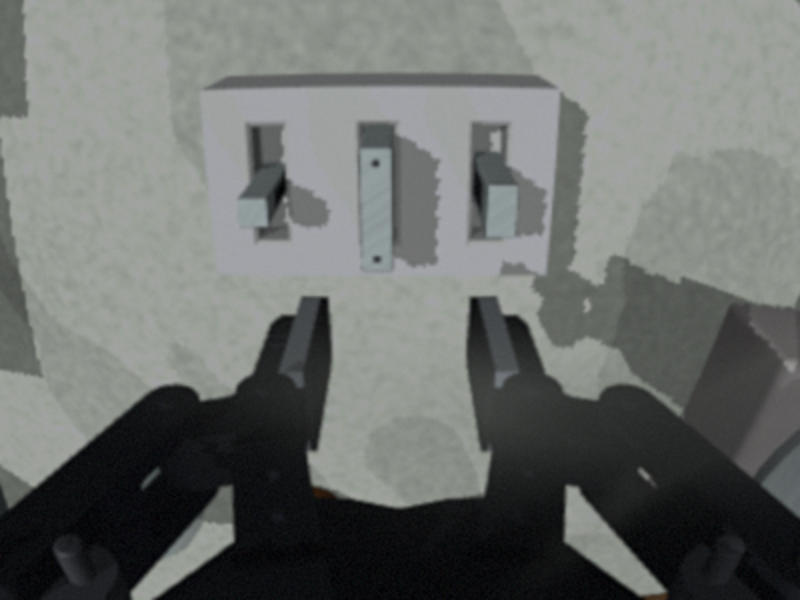

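The view shows the long top spanning crop (360–393, 147–271), which is full-frame (308,204). The fingers straddle crop x≈399, so the tool has to shift left by a few mm.

```bash
python3 - <<'E'
from h import *
A=onz("wrist",120+376/2,100+147/2,.083);B=onz("wrist",120+377/2,100+270/2,.083);d=B-A
o=get_obs();print(A,B,np.linalg.norm(d),np.degrees(np.arctan2(d[1],d[0])),(A+B)/2, ((A+B)/2-o["tcp_pos"])/.06, o["tcp_pos"])
E
```

```text
[0.43287921 0.2503756  0.083     ] [0.48363016 0.26268793 0.083     ] 0.052223095097500526 13.636661972933549 [0.45825469 0.25653177 0.083     ] [ 0.0514534  -0.12367426 -0.90767669] [0.45516748 0.26395222 0.1374606 ]
```

```bash
python3 -m jog '[{"rx":0,"ry":0,"rz":0,"x":0.05,"y":-0.12,"z":0,"jaw":-0.15},{"rx":0,"ry":0,"rz":0,"x":0,"y":0,"z":0,"jaw":-0.15},{"rx":0,"ry":0,"rz":0,"x":0,"y":0,"z":-0.4,"jaw":-0.15},{"rx":0,"ry":0,"rz":0,"x":0,"y":0,"z":-0.4,"jaw":-0.15},{"rx":0,"ry":0,"rz":0,"x":0,"y":0,"z":-0.3,"jaw":-0.15},{"rx":0,"ry":0,"rz":0,"x":0,"y":0,"z":0,"jaw":-0.15},{"rx":0,"ry":0,"rz":0,"x":0,"y":0,"z":0,"jaw":-0.15}]'
```

```text
clock: 2.75
tcp_pos: [0.4591, 0.2562, 0.0722]
orientation: [-0.378, 3.118, 0.001]
contact_force: [-0.6, -0.2, -0.2]
grip_width: 0.0362
gripper_force: 0.0
```

```bash
python3 -m jog '[{"rx":0,"ry":0,"rz":0,"x":0,"y":0,"z":0,"jaw":-1},{"rx":0,"ry":0,"rz":0,"x":0,"y":0,"z":0,"jaw":-1},{"rx":0,"ry":0,"rz":0,"x":0,"y":0,"z":0,"jaw":-1},{"rx":0,"ry":0,"rz":0,"x":0,"y":0,"z":0,"jaw":-1},{"rx":0,"ry":0,"rz":0,"x":0,"y":0,"z":0,"jaw":-1}]' 25
```

```text
clock: 3.38
tcp_pos: [0.4585, 0.2559, 0.0713]
orientation: [0.378, -3.119, -0.0]
contact_force: [-0.4, -0.3, 1.0]
grip_width: -0.0
gripper_force: 0.0
```

```bash
python3 - <<'E'
from h import *
f=grab_frame("wrist"); g=grab_frame("side")
a=cv2.resize(f[130:330,210:410,::-1],(400,400)); b=cv2.resize(g[290:400,280:390,::-1],(400,400),interpolation=cv2.INTER_CUBIC)
cv2.imwrite("pics/w4.png",np.hstack([a,b])); print(get_obs()["grip_width"],get_obs()["gripper_force"])
E
```

```text
-2.760558080721855e-05 0.0
```

View pics/w4.png

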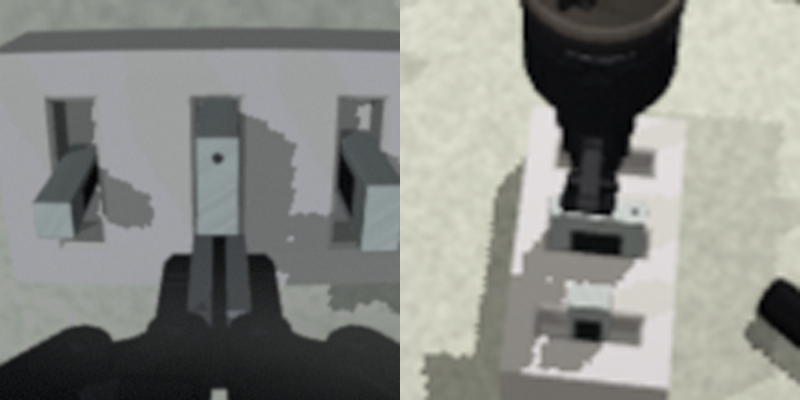

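```bash
python3 - <<'E'
from h import *
o=get_obs();t=o["tcp_pos"];print(o["clock"],t,o["joints"].round(3))
for z in (.0713,.083,.09,.1):
    X=np.r_[t[:2],z]; a=proj("wrist",X);b=proj("side",X)
    print(z,"wrist crop",((a[0]-210)*2,(a[1]-130)*2),"side crop",(400+(b[0]-280)*3.636,(b[1]-290)*3.636))
d=np.array([.972,.235,0])*.02625
for s in(-1,1):
    X=np.r_[.4583,.2565,.083]+s*d;a=proj("wrist",X);print("end",(a[0]-210)*2,(a[1]-130)*2)
E
```

```text
3.475 [0.4584696  0.25588447 0.07127389] [-0.665  0.396  0.046  2.026 -0.027  0.72   1.209]
0.0713 wrist crop (np.float64(216.0251549740267), np.float64(206.51115235395145)) side crop (np.float64(595.8850404467335), np.float64(214.91439768050793))
0.083 wrist crop (np.float64(215.91417674705542), np.float64(223.22049339138084)) side crop (np.float64(596.2207057855462), np.float64(204.42481680253448))
0.09 wrist crop (np.float64(215.84203418563368), np.float64(234.15201832671147)) side crop (np.float64(596.4241774087335), np.float64(198.06630491286214))
0.1 wrist crop (np.float64(215.7306027000102), np.float64(251.14694383216772)) side crop (np.float64(596.7183577805275), np.float64(188.8731340792024))
end 218.38821098539472 139.90211235304895
end 217.76267839426987 296.52293685086204
```

```bash
python3 - <<'E'
from h import *
from scipy.spatial.transform import Rotation as Ro
o=get_obs();R=Ro.from_rotvec(o["orientation"]).as_matrix()
for x in (0,.011):
  for d in (0,.01,.02,.03,.04): 
    a=proj("wrist",o["tcp_pos"]+R@np.r_[x,.004,-d]);b=proj("wrist",o["tcp_pos"]+R@np.r_[x,-.004,-d]); print(x,d,np.round(a,1),np.round(b,1))
f=grab_frame("wrist")[...,::-1]; c=grab_frame("scene")[...,::-1]
u,v=map(int,proj("scene",o["tcp_pos"])); print(u,v)
a=cv2.resize(f[200:320,255:375],(400,400),interpolation=cv2.INTER_CUBIC);b=cv2.resize(c[v-40:v+20,u-30:u+30],(400,400),interpolation=cv2.INTER_CUBIC)
cv2.imwrite("pics/w5.png",np.hstack([a,b]))
E
```

```text
0 0 [324.4 233.2] [311.7 233.2]
0 0.01 [324.6 240.3] [311.3 240.3]
0 0.02 [324.9 248.1] [310.9 248.1]
0 0.03 [325.2 256.7] [310.5 256.7]
0 0.04 [325.6 266.3] [310.  266.3]
0.011 0 [324.5 217.1] [311.5 217.1]
0.011 0.01 [324.7 223.6] [311.1 223.6]
0.011 0.02 [325.1 230.7] [310.7 230.7]
0.011 0.03 [325.4 238.6] [310.2 238.6]
0.011 0.04 [325.8 247.5] [309.7 247.5]
340 143
```

View pics/w5.png

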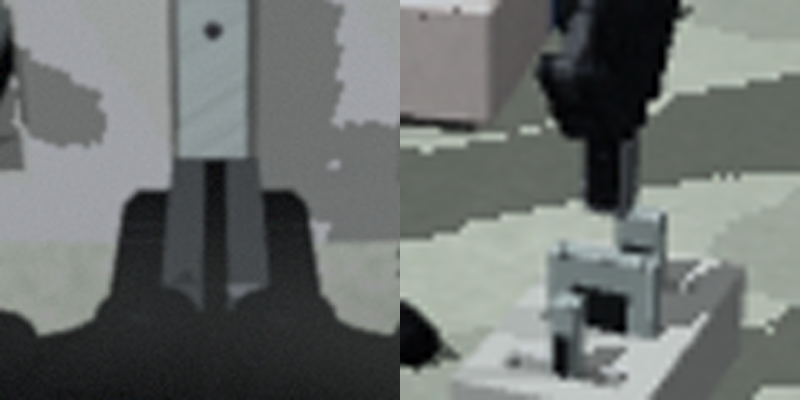

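The scene crop (right) shows the shut fingers ending at (600,208), clear above the standard's top at (605,250). The real tips are therefore higher than the reported TCP. I'll measure that offset.

```bash
python3 - <<'E'
from h import *
t=get_obs()["tcp_pos"]
for z in (.071,.08,.09,.1,.11):
    X=np.r_[t[:2],z]; print(z,*[np.round(proj(n,X),1) for n in("scene","side","wrist")], np.round(proj("side",X+[-.002,.009,0]),1))
# least squares of tip from scene(340,134.2) & wrist(319.5,247)
A=[];b=[]
for n,u,v in (("scene",340,134.2),("wrist",319.5,247)):
    c,d=ray(n,u,v);d/=np.linalg.norm(d);M=np.eye(3)-np.outer(d,d);A.append(M);b.append(M@c)
print(np.linalg.lstsq(np.vstack(A),np.hstack(b),rcond=None)[0],t)
E
```

```text
0.071 [340.4 144.1] [333.9 349.2] [318.1 233. ] [333.3 353.4]
0.08 [340.5 141.5] [333.9 347. ] [318.  239.4] [333.4 351.2]
0.09 [340.6 138.5] [334.  344.5] [318.  247.1] [333.5 348.8]
0.1 [340.6 135.5] [334.1 342. ] [317.9 255.6] [333.6 346.3]
0.11 [340.7 132.6] [334.2 339.4] [317.9 265. ] [333.6 343.7]
[0.45363246 0.25654173 0.10207181] [0.45845597 0.25591346 0.07126345]
```

```bash
for i in 1; do python3 -m jog '[{"rx":0,"ry":0,"rz":0,"x":0,"y":0,"z":-0.1,"jaw":-1},{"rx":0,"ry":0,"rz":0,"x":0,"y":0,"z":0,"jaw":-1}]'; done; python3 -m jog '[{"rx":0,"ry":0,"rz":0,"x":0,"y":0,"z":-0.04,"jaw":-1},{"rx":0,"ry":0,"rz":0,"x":0,"y":0,"z":0,"jaw":-1}]'
```

```text
clock: 3.82
tcp_pos: [0.4581, 0.2556, 0.0647]
orientation: [0.378, -3.118, 0.001]
contact_force: [0.2, -0.6, 0.6]
grip_width: 0.0002
gripper_force: 0.0
clock: 4.08
tcp_pos: [0.4584, 0.2558, 0.0627]
orientation: [0.378, -3.118, 0.0]
contact_force: [-0.7, -0.3, 0.1]
grip_width: -0.0002
gripper_force: 0.0
```

```bash
python3 -m jog '[{"rx":0,"ry":0,"rz":0,"x":0,"y":0,"z":-0.04,"jaw":-1},{"rx":0,"ry":0,"rz":0,"x":0,"y":0,"z":0,"jaw":-1}]'
```

```text
clock: 4.32
tcp_pos: [0.4584, 0.2558, 0.0603]
orientation: [0.378, -3.119, 0.0]
contact_force: [-1.2, 0.1, -0.3]
grip_width: 0.0001
gripper_force: 0.0
```

```bash
python3 -m jog '[{"rx":0,"ry":0,"rz":0,"x":0,"y":0,"z":-0.04,"jaw":-1},{"rx":0,"ry":0,"rz":0,"x":0,"y":0,"z":0,"jaw":-1}]'
```

```text
clock: 4.58
tcp_pos: [0.4584, 0.2558, 0.0579]
orientation: [0.378, -3.118, 0.0]
contact_force: [-0.7, -0.3, 0.2]
grip_width: -0.0001
gripper_force: 0.0
```

```bash
python3 -m jog '[{"rx":0,"ry":0,"rz":0,"x":0,"y":0,"z":-0.04,"jaw":-1},{"rx":0,"ry":0,"rz":0,"x":0,"y":0,"z":0,"jaw":-1}]' | grep -E "tcp|force"
```

```text
tcp_pos: [0.4584, 0.2558, 0.0555]
contact_force: [0.3, -0.7, -0.6]
gripper_force: 0.0
```

```bash
python3 -m jog '[{"rx":0,"ry":0,"rz":0,"x":0,"y":0,"z":-0.04,"jaw":-1},{"rx":0,"ry":0,"rz":0,"x":0,"y":0,"z":0,"jaw":-1}]'| grep -E "tcp|force"
```

```text
tcp_pos: [0.4584, 0.2558, 0.0531]
contact_force: [-0.1, 0.1, 0.9]
gripper_force: 0.0
```

```bash
python3 -m jog '[{"rx":0,"ry":0,"rz":0,"x":0,"y":0,"z":-0.03,"jaw":-1},{"rx":0,"ry":0,"rz":0,"x":0,"y":0,"z":0,"jaw":-1}]'| grep -E "tcp|force"
```

```text
tcp_pos: [0.4584, 0.2559, 0.0514]
contact_force: [0.1, 0.5, -0.1]
gripper_force: 0.0
```

```bash
python3 - <<'E'
from h import *
t=get_obs()["tcp_pos"]
f=grab_frame("scene").mean(2).astype(int); cv2.imwrite("pics/s6.png",f)
for u in (336,338,340,342): print(u,f[118:150,u].tolist())
w=grab_frame("wrist").mean(2).astype(int)
for u in (312,320,326): print("w",u,w[205:275:2,u].tolist())
for z in (.0515,.083,.09,.1): print(z,np.round(proj("scene",np.r_[t[:2],z]),1),np.round(proj("wrist",np.r_[t[:2],z]),1))
print(np.round(proj("scene",np.r_[.4583,.2565,.083]),1))
E
```

```text
336 [54, 51, 30, 17, 13, 12, 12, 9, 8, 12, 13, 8, 98, 100, 99, 101, 177, 178, 180, 182, 185, 182, 155, 136, 119, 118, 118, 92, 30, 129, 176, 88]
338 [24, 24, 20, 11, 8, 8, 7, 7, 7, 11, 11, 10, 10, 15, 15, 15, 16, 22, 23, 21, 20, 34, 108, 96, 116, 117, 116, 117, 45, 23, 20, 21]
340 [7, 27, 15, 11, 12, 11, 13, 11, 10, 10, 7, 8, 7, 10, 11, 9, 10, 10, 9, 11, 15, 10, 59, 69, 98, 116, 117, 117, 89, 26, 18, 18]
342 [8, 8, 9, 9, 11, 10, 15, 13, 14, 11, 11, 9, 8, 18, 20, 19, 21, 21, 20, 19, 19, 18, 57, 77, 95, 116, 117, 117, 115, 29, 17, 17]
w 312 [81, 83, 83, 90, 140, 141, 137, 138, 136, 136, 136, 134, 135, 138, 138, 140, 139, 138, 137, 135, 140, 97, 66, 71, 69, 69, 70, 69, 69, 70, 69, 69, 70, 72, 71]
w 320 [81, 83, 81, 92, 141, 137, 135, 125, 64, 42, 91, 136, 138, 138, 139, 136, 136, 135, 137, 136, 127, 63, 13, 13, 16, 17, 19, 19, 22, 21, 26, 23, 24, 31, 29]
w 326 [84, 80, 75, 89, 145, 145, 138, 140, 138, 136, 138, 138, 138, 135, 137, 133, 137, 137, 130, 133, 128, 88, 67, 68, 68, 67, 69, 71, 70, 71, 71, 72, 70, 71, 72]
0.0515 [340.3 149.7] [318.  233.1]
0.083 [340.5 140.6] [317.9 257.9]
0.09 [340.5 138.5] [317.8 264.6]
0.1 [340.6 135.5] [317.7 275.1]
[340.6 140.5][ WARN:0@0.677] global loadsave.cpp:1063 imwrite_ Unsupported depth image for selected encoder is fallbacked to CV_8U.
```

```bash
python3 -m jog '[{"rx":0,"ry":0,"rz":0,"x":0,"y":0,"z":-0.025,"jaw":-1},{"rx":0,"ry":0,"rz":0,"x":0,"y":0,"z":0,"jaw":-1}]' | grep -E "tcp|force"
```

```text
tcp_pos: [0.4584, 0.2559, 0.0499]
contact_force: [0.2, -0.5, -0.1]
gripper_force: 0.0
```

```bash
python3 -m jog '[{"rx":0,"ry":0,"rz":0,"x":0,"y":0,"z":-0.025,"jaw":-1},{"rx":0,"ry":0,"rz":0,"x":0,"y":0,"z":0,"jaw":-1}]'| grep -E "tcp|force"
```

```text
tcp_pos: [0.4586, 0.2561, 0.0491]
contact_force: [-2.2, 0.2, 5.6]
gripper_force: 3.4
```

```bash
python3 -m jog '[{"rx":0,"ry":0,"rz":0,"x":0,"y":0,"z":-0.025,"jaw":-1},{"rx":0,"ry":0,"rz":0,"x":0,"y":0,"z":0,"jaw":-1}]'| grep -E "tcp|force"
```

```text
tcp_pos: [0.4588, 0.2565, 0.049]
contact_force: [-6.0, -4.1, 20.8]
gripper_force: 10.8
```

Contact came at a reported z of 0.0495 on the 0.083 top, so the real tips are 33.5 mm above the reported TCP. I'll retreat, open, and grip at a reported z of about 0.038.

```bash
python3 -m jog '[{"rx":0,"ry":0,"rz":0,"x":0,"y":0,"z":0.4,"jaw":-1},{"rx":0,"ry":0,"rz":0,"x":0,"y":0.01,"z":0.1,"jaw":-0.15},{"rx":0,"ry":0,"rz":0,"x":0,"y":0,"z":0,"jaw":-0.15},{"rx":0,"ry":0,"rz":0,"x":0,"y":0,"z":0,"jaw":-0.15},{"rx":0,"ry":0,"rz":0,"x":0,"y":0,"z":-0.3,"jaw":-0.15},{"rx":0,"ry":0,"rz":0,"x":0,"y":0,"z":-0.25,"jaw":-0.15},{"rx":0,"ry":0,"rz":0,"x":0,"y":0,"z":-0.1,"jaw":-0.15},{"rx":0,"ry":0,"rz":0,"x":0,"y":0,"z":0,"jaw":-0.15}]' 25
```

```text
clock: 7.18
tcp_pos: [0.4582, 0.2562, 0.0374]
orientation: [0.378, -3.118, 0.001]
contact_force: [-0.4, -0.1, 1.1]
grip_width: 0.0363
gripper_force: 0.0
```

```bash
python3 -m jog '[{"rx":0,"ry":0,"rz":0,"x":0,"y":0,"z":0,"jaw":-1},{"rx":0,"ry":0,"rz":0,"x":0,"y":0,"z":0,"jaw":-1},{"rx":0,"ry":0,"rz":0,"x":0,"y":0,"z":0,"jaw":-1},{"rx":0,"ry":0,"rz":0,"x":0,"y":0,"z":0,"jaw":-1},{"rx":0,"ry":0,"rz":0,"x":0,"y":0,"z":0,"jaw":-1}]' 25
```

```text
clock: 7.8
tcp_pos: [0.4589, 0.2567, 0.0385]
orientation: [-0.378, 3.118, 0.001]
contact_force: [-0.8, -0.6, 5.1]
grip_width: 0.0115
gripper_force: 27.8
```

```bash
python3 -m jog '[{"rx":0,"ry":0,"rz":0,"x":0,"y":0,"z":0.25,"jaw":-1},{"rx":0,"ry":0,"rz":0,"x":0,"y":0,"z":0.5,"jaw":-1},{"rx":0,"ry":0,"rz":0,"x":0,"y":0,"z":0.8,"jaw":-1},{"rx":0,"ry":0,"rz":0,"x":0,"y":0,"z":0.8,"jaw":-1},{"rx":0,"ry":0,"rz":0,"x":0,"y":0,"z":0.2,"jaw":-1},{"rx":0,"ry":0,"rz":0,"x":0,"y":0,"z":0,"jaw":-1}]'
```

```text
clock: 8.55
tcp_pos: [0.4584, 0.2566, 0.1915]
orientation: [-0.378, 3.118, 0.001]
contact_force: [-0.2, -0.2, -2.2]
grip_width: 0.0117
gripper_force: 27.1
```

```bash
python3 -m jog '[{"rx":0,"ry":0,"rz":-0.04,"x":0.05,"y":-0.5,"z":0,"jaw":-1},{"rx":0,"ry":0,"rz":-0.04,"x":0.05,"y":-0.7,"z":0,"jaw":-1},{"rx":0,"ry":0,"rz":-0.04,"x":0.05,"y":-0.7,"z":0,"jaw":-1},{"rx":0,"ry":0,"rz":-0.04,"x":0.05,"y":-0.7,"z":0,"jaw":-1},{"rx":0,"ry":0,"rz":-0.04,"x":0.05,"y":-0.6,"z":0,"jaw":-1},{"rx":0,"ry":0,"rz":0,"x":0.05,"y":-0.4,"z":0,"jaw":-1},{"rx":0,"ry":0,"rz":0,"x":0,"y":0,"z":0,"jaw":-1},{"rx":0,"ry":0,"rz":0,"x":0,"y":0,"z":0,"jaw":-1}]'
python3 - <<'E'
from h import *
f=grab_frame("wrist"); cv2.imwrite("pics/w7.png",cv2.resize(f[60:360,120:520,::-1],(800,600)))
np.save("w7.npy",camera_params("wrist"),allow_pickle=True); o=get_obs(); print(o["tcp_pos"],o["orientation"],o["grip_width"])
E
```

```text
clock: 9.55
tcp_pos: [0.4756, 0.0414, 0.1899]
orientation: [0.325, -3.123, -0.0]
contact_force: [0.4, -0.8, -1.0]
grip_width: 0.0119
gripper_force: 27.1
[0.47583918 0.04176413 0.19017685] [ 3.26201945e-01 -3.12292620e+00 -2.17554515e-04] 0.011605691726869956
```

View pics/w7.png

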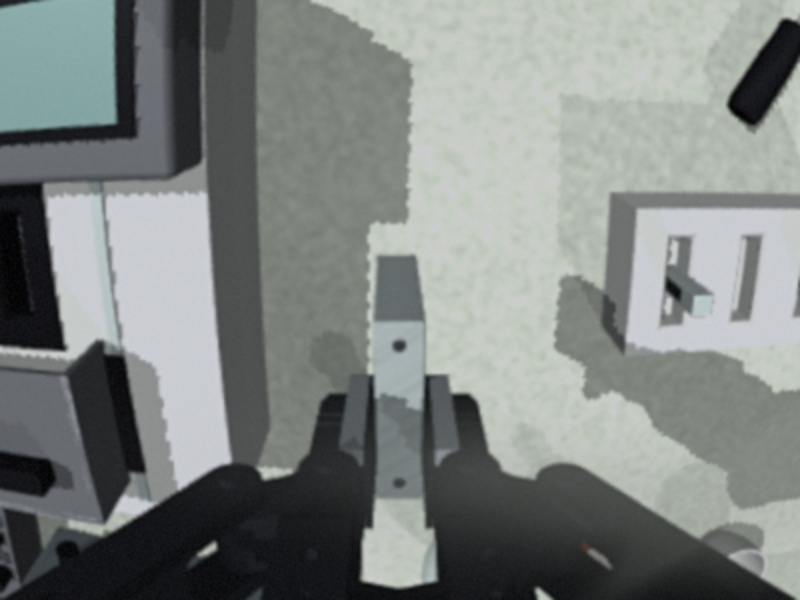

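The long standard is held upright with its top face at crop (375–424, 320–497). Its rack slot at crop (745,275) is empty. The black insert with the shaft is at the left edge, around crop (15,260). I'll move closer, offset about 65 mm to the side, and measure the shaft there.

```bash
python3 -m jog '[{"rx":0,"ry":0,"rz":0,"x":0.2,"y":-0.6,"z":0,"jaw":-1},{"rx":0,"ry":0,"rz":0,"x":0.15,"y":-0.6,"z":0,"jaw":-1},{"rx":0,"ry":0,"rz":0,"x":0.1,"y":-0.5,"z":0,"jaw":-1},{"rx":0,"ry":0,"rz":0,"x":0,"y":-0.1,"z":0,"jaw":-1},{"rx":0,"ry":0,"rz":0,"x":0,"y":0,"z":0,"jaw":-1},{"rx":0,"ry":0,"rz":0,"x":0,"y":0,"z":0,"jaw":-1}]'
python3 - <<'E'
from h import *
f=grab_frame("wrist"); cv2.imwrite("pics/w8.png",f[...,::-1])
np.save("w8.npy",camera_params("wrist"),allow_pickle=True); o=get_obs(); np.save("o8.npy",np.r_[o["tcp_pos"],o["orientation"]]); print(o["tcp_pos"],o["orientation"],o["grip_width"])
for z in (0.11,): print(np.round(proj("wrist",np.r_[.511,-.143,z]),1))
c=f[60:260,100:400,::-1]; cv2.imwrite("pics/w8c.png",cv2.resize(c,(800,533),interpolation=cv2.INTER_CUBIC))
E
```

```text
clock: 10.35
tcp_pos: [0.5034, -0.0657, 0.1909]
orientation: [0.327, -3.124, -0.001]
contact_force: [-1.1, 0.5, -1.9]
grip_width: 0.0114
gripper_force: 27.1
[ 0.50340725 -0.06585219  0.19089742] [ 3.27342102e-01 -3.12425556e+00 -9.00140742e-04] 0.011353208631397419
[231.7 184.8]
```

View pics/w8c.png

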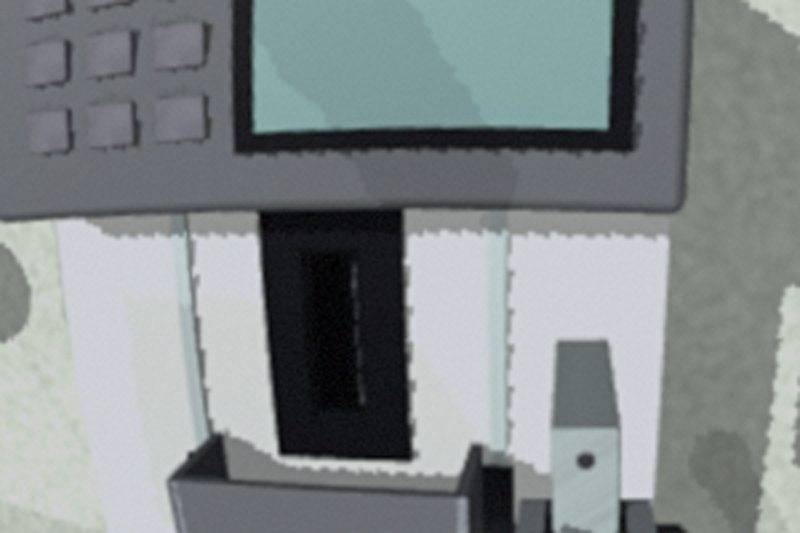

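The shaft slot shows clearly as the blackest bar at crop (302–363, 248–412). The insert is at crop (260–412, 212–460) and the held standard's top at (553–620, 428–533). I'll measure these numerically.

```bash
python3 - <<'E'
from h import *
from scipy.spatial.transform import Rotation as Ro
p=np.load("w8.npy",allow_pickle=True).item(); o=np.load("o8.npy"); f=cv2.imread("pics/w8.png")
g=f.mean(2); x0,y0=190,130
sub=g[140:235,195:257]
print([int(v) for v in g[185,196:256]]); print([int(v) for v in g[140:234,222]])
ins=cv2.GaussianBlur(g,(3,3),0)
m=((g<11)).astype(np.uint8); mm=np.zeros_like(m); mm[140:234,200:252]=m[140:234,200:252]
mm=cv2.morphologyEx(mm,cv2.MORPH_OPEN,np.ones((5,5),np.uint8))
n,l,s,c=cv2.connectedComponentsWithStats(mm); i=1+np.argmax(s[1:,4]); print(s[i],c[i])
def pr(a,b,z,s):
    A=onz("wrist",*a,z,p);B=onz("wrist",*b,z,p);d=B-A;print(s,A.round(4),B.round(4),np.linalg.norm(d).round(4),"yaw",np.degrees(np.arctan2(d[1],d[0])).round(1))
C=lambda u,v:(100+u/2.667-.3,60+v/2.667-.3)
pr(C(260,215),C(281,455),.11,"ins left"); pr(C(404,215),C(411,458),.11,"ins right")
pr(C(302,250),C(318,412),.11,"slot left");pr(C(358,250),C(363,408),.11,"slot right")
pr(C(489,240),C(492,440),.108,"rail r")
pr(C(302,250),C(358,250),.11,"slot w top");pr(C(318,410),C(363,410),.11,"slot w bot")
R=Ro.from_rotvec(o[3:]).as_matrix();print("tool y ang",np.degrees(np.arctan2(R[1,1],R[0,1])))
zt=o[2]+.0445
q=np.load("w7.npy",allow_pickle=True).item()
def pr7(a,b,z):
    A,B=[onz("wrist",120+u/2,60+v/2,z,q) for u,v in(a,b)];d=B-A;M=(A+B)/2;print("std top",np.linalg.norm(d),np.degrees(np.arctan2(d[1],d[0])),M,M-np.r_[.4758,.0416,M[2]])
pr7((399,320),(400,497),.1902+.0445)
E
```

```text
[205, 207, 203, 160, 74, 14, 17, 22, 25, 22, 21, 16, 23, 25, 23, 22, 22, 19, 15, 6, 11, 9, 5, 5, 6, 1, 4, 4, 7, 12, 7, 2, 2, 4, 14, 13, 19, 40, 36, 19, 18, 21, 22, 21, 22, 25, 22, 23, 23, 21, 24, 23, 24, 15, 16, 42, 101, 164, 205, 212]
[15, 11, 13, 16, 14, 15, 10, 20, 25, 25, 26, 23, 24, 13, 17, 11, 0, 19, 7, 8, 2, 8, 11, 8, 5, 5, 8, 2, 4, 7, 5, 3, 4, 3, 8, 6, 5, 7, 7, 0, 7, 5, 6, 5, 11, 4, 1, 0, 8, 3, 12, 9, 0, 10, 5, 6, 7, 4, 7, 5, 11, 0, 4, 5, 12, 4, 11, 1, 0, 11, 2, 6, 6, 12, 21, 22, 23, 20, 17, 20, 20, 18, 21, 23, 16, 18, 18, 21, 15, 18, 29, 81, 149, 201]
[218 168  11   8  68] [222.48529412 171.66176471]
ins left [ 0.4768 -0.1802  0.11  ] [ 0.5617 -0.1647  0.11  ] 0.0863 yaw 10.4
ins right [ 0.4684 -0.1314  0.11  ] [ 0.5518 -0.1169  0.11  ] 0.0846 yaw 9.8
slot left [ 0.4859 -0.1639  0.11  ] [ 0.5418 -0.152   0.11  ] 0.0571 yaw 12.0
slot right [ 0.4825 -0.1447  0.11  ] [ 0.5368 -0.136   0.11  ] 0.055 yaw 9.1
rail r [ 0.4716 -0.1032  0.108 ] [ 0.5397 -0.0902  0.108 ] 0.0693 yaw 10.8
slot w top [ 0.4859 -0.1639  0.11  ] [ 0.4825 -0.1447  0.11  ] 0.0194 yaw 100.2
slot w bot [ 0.5411 -0.1521  0.11  ] [ 0.5375 -0.136   0.11  ] 0.0165 yaw 102.5
tool y ang 101.96261600197548
std top 0.05217401960389481 12.232351441359482 [0.47400213 0.04238244 0.2347    ] [-0.00179787  0.00078244  0.        ]
```

```bash
python3 -m jog '[{"rx":0,"ry":0,"rz":-0.17,"x":0.1,"y":-0.5,"z":0,"jaw":-1},{"rx":0,"ry":0,"rz":0,"x":0.1,"y":-0.5,"z":0,"jaw":-1},{"rx":0,"ry":0,"rz":0,"x":0,"y":-0.4,"z":0,"jaw":-1},{"rx":0,"ry":0,"rz":0,"x":0,"y":0,"z":0,"jaw":-1},{"rx":0,"ry":0,"rz":0,"x":0,"y":0,"z":-0.3,"jaw":-1},{"rx":0,"ry":0,"rz":0,"x":0,"y":0,"z":-0.3,"jaw":-1},{"rx":0,"ry":0,"rz":0,"x":0,"y":0,"z":0,"jaw":-1},{"rx":0,"ry":0,"rz":0,"x":0,"y":0,"z":0,"jaw":-1}]'
python3 - <<'E'
from h import *
e=np.array([.9836,.1805,0]);p=np.load("w8.npy",allow_pickle=True).item()
for u,v in((330,211),(240,213),(450,210)): 
    print("console edge e",[(onz("wrist",100+u/2.667,60+v/2.667,z,p)@e).round(4) for z in (.148,.11)])
f=grab_frame("wrist");cv2.imwrite("pics/w9.png",f[...,::-1]);o=get_obs();print(o["tcp_pos"],o["contact_force"],o["orientation"])
np.save("w9.npy",camera_params("wrist"),allow_pickle=True)
E
```

```text
clock: 11.4
tcp_pos: [0.516, -0.1506, 0.1556]
orientation: [-0.279, 3.129, 0.0]
contact_force: [-0.4, 0.4, -1.4]
grip_width: 0.0118
gripper_force: 27.0
console edge e [np.float64(0.4305), np.float64(0.4358)]
console edge e [np.float64(0.4305), np.float64(0.4359)]
console edge e [np.float64(0.4304), np.float64(0.4357)]
[ 0.51619612 -0.15084412  0.15580905] [ 0.11297506  0.57616408 -1.34368532] [-2.78624243e-01  3.12794351e+00 -1.46857701e-05]
```

The console edge at e=0.4305 gives a shaft centre of e=0.4785, which agrees with the slot measurement. I'll make a small y correction and go down to the mouth.

```bash
python3 -m jog '[{"rx":0,"ry":0,"rz":0,"x":0,"y":0.02,"z":-0.25,"jaw":-1},{"rx":0,"ry":0,"rz":0,"x":0,"y":0,"z":-0.2,"jaw":-1},{"rx":0,"ry":0,"rz":0,"x":0,"y":0,"z":-0.1,"jaw":-1},{"rx":0,"ry":0,"rz":0,"x":0,"y":0,"z":-0.05,"jaw":-1},{"rx":0,"ry":0,"rz":0,"x":0,"y":0,"z":0,"jaw":-1}]'
```

```text
clock: 12.08
tcp_pos: [0.5155, -0.1504, 0.1188]
orientation: [0.277, -3.129, 0.0]
contact_force: [0.1, 0.2, -1.0]
grip_width: 0.0117
gripper_force: 27.1
```

```bash
python3 -m jog '[{"rx":0,"ry":0,"rz":0,"x":0,"y":0,"z":-0.05,"jaw":-1},{"rx":0,"ry":0,"rz":0,"x":0,"y":0,"z":0,"jaw":-1}]'| grep -E "tcp|force"
```

```text
tcp_pos: [0.5159, -0.1499, 0.1163]
contact_force: [-0.1, 1.3, -0.4]
gripper_force: 27.1
```

```bash
python3 -m jog '[{"rx":0,"ry":0,"rz":0,"x":0,"y":0,"z":-0.05,"jaw":-1},{"rx":0,"ry":0,"rz":0,"x":0,"y":0,"z":0,"jaw":-1}]'| grep -E "tcp|force"
```

```text
tcp_pos: [0.5153, -0.1501, 0.1127]
contact_force: [0.3, 2.5, -1.4]
gripper_force: 27.0
```

```bash
python3 -m jog '[{"rx":0,"ry":0,"rz":0,"x":0,"y":0.01,"z":-0.05,"jaw":-1},{"rx":0,"ry":0,"rz":0,"x":0,"y":0,"z":0,"jaw":-1}]'| grep -E "tcp|force"
```

```text
tcp_pos: [0.5152, -0.1499, 0.1097]
contact_force: [-0.1, 0.5, -0.6]
gripper_force: 27.0
```

```bash
python3 -m jog '[{"rx":0,"ry":0,"rz":0,"x":0,"y":0,"z":-0.05,"jaw":-1},{"rx":0,"ry":0,"rz":0,"x":0,"y":0,"z":0,"jaw":-1}]'| grep -E "tcp|force"
```

```text
tcp_pos: [0.5156, -0.1498, 0.1069]
contact_force: [0.4, -0.6, -2.2]
gripper_force: 26.9
```

```bash
python3 -m jog '[{"rx":0,"ry":0,"rz":0,"x":0,"y":0,"z":-0.04,"jaw":-1},{"rx":0,"ry":0,"rz":0,"x":0,"y":0,"z":0,"jaw":-1}]'| grep -E "tcp|force"
```

```text
tcp_pos: [0.5157, -0.1498, 0.1046]
contact_force: [2.1, -0.2, -1.5]
gripper_force: 27.1
```

```bash
python3 -m jog '[{"rx":0,"ry":0,"rz":0,"x":0,"y":0,"z":-0.04,"jaw":-1},{"rx":0,"ry":0,"rz":0,"x":0,"y":0,"z":0,"jaw":-1}]'| grep -E "tcp|force"
```

```text
tcp_pos: [0.5156, -0.1498, 0.1021]
contact_force: [1.5, -0.4, -0.7]
gripper_force: 27.1
```

```bash
python3 -m jog '[{"rx":0,"ry":0,"rz":0,"x":0,"y":0,"z":-0.03,"jaw":-1},{"rx":0,"ry":0,"rz":0,"x":0,"y":0,"z":0,"jaw":-1}]'| grep -E "tcp|force"
```

```text
tcp_pos: [0.5155, -0.1498, 0.1003]
contact_force: [1.1, -0.4, -1.3]
gripper_force: 27.1
```

```bash
python3 -m jog '[{"rx":0,"ry":0,"rz":0,"x":0,"y":0,"z":-0.03,"jaw":-1},{"rx":0,"ry":0,"rz":0,"x":0,"y":0,"z":0,"jaw":-1}]'| grep -E "tcp|force"
```

```text
tcp_pos: [0.5154, -0.1498, 0.0984]
contact_force: [0.7, -0.4, -0.8]
gripper_force: 27.1
```

```bash
python3 -m jog '[{"rx":0,"ry":0,"rz":0,"x":0,"y":0,"z":-0.03,"jaw":-1},{"rx":0,"ry":0,"rz":0,"x":0,"y":0,"z":0,"jaw":-1}]'| grep -E "tcp|force"
```

```text
tcp_pos: [0.5154, -0.1498, 0.0966]
contact_force: [0.1, -1.3, -1.2]
gripper_force: 27.1
```

```bash
python3 -m jog '[{"rx":0,"ry":0,"rz":0,"x":0,"y":0,"z":-0.03,"jaw":-1},{"rx":0,"ry":0,"rz":0,"x":0,"y":0,"z":0,"jaw":-1}]'| grep -E "tcp|force"; python3 - <<'E'
from h import *
p=camera_params("wrist");o=get_obs();f=grab_frame("wrist");g=grab_frame("scene")
cv2.imwrite("pics/w10.png",f[...,::-1]);cv2.imwrite("pics/s10.png",g[...,::-1])
print("scene top",np.round(proj("scene",o["tcp_pos"]+[-.0018,.0008,.0445]),1),"mouth",np.round(proj("scene",np.r_[.5137,-.149,.11]),1))
E
```

```text
tcp_pos: [0.5154, -0.1498, 0.0948]
contact_force: [0.4, -1.8, -0.6]
gripper_force: 27.1
scene top [260.7 188.6] mouth [262.  199.3]
```

```bash
python3 -m jog '[{"rx":0,"ry":0,"rz":0,"x":0,"y":0,"z":-0.025,"jaw":-1},{"rx":0,"ry":0,"rz":0,"x":0,"y":0,"z":0,"jaw":-1}]'| grep -E "tcp|force"
```

```text
tcp_pos: [0.5155, -0.1497, 0.0934]
contact_force: [0.0, -1.5, -0.6]
gripper_force: 27.1
```

```bash
python3 -m jog '[{"rx":0,"ry":0,"rz":0,"x":0,"y":0,"z":-0.025,"jaw":-1},{"rx":0,"ry":0,"rz":0,"x":0,"y":0,"z":0,"jaw":-1}]'| grep -E "tcp|force"
```

```text
tcp_pos: [0.5155, -0.1497, 0.0919]
contact_force: [1.1, -1.6, -0.2]
gripper_force: 27.2
```

```bash
python3 -m jog '[{"rx":0,"ry":0,"rz":0,"x":0,"y":0,"z":-0.025,"jaw":-1},{"rx":0,"ry":0,"rz":0,"x":0,"y":0,"z":0,"jaw":-1}]'| grep -E "tcp|force"
```

```text
tcp_pos: [0.5155, -0.1497, 0.0904]
contact_force: [0.6, -2.0, -0.8]
gripper_force: 27.1
```

```bash
python3 -m jog '[{"rx":0,"ry":0,"rz":0,"x":0,"y":0,"z":-0.025,"jaw":-1},{"rx":0,"ry":0,"rz":0,"x":0,"y":0,"z":0,"jaw":-1}]'| grep -E "tcp|force"
```

```text
tcp_pos: [0.5155, -0.1497, 0.0889]
contact_force: [1.3, -1.9, -1.0]
gripper_force: 27.1
```

```bash
python3 -m jog '[{"rx":0,"ry":0,"rz":0,"x":0,"y":0,"z":-0.025,"jaw":-1},{"rx":0,"ry":0,"rz":0,"x":0,"y":0,"z":0,"jaw":-1}]'| grep -E "tcp|force"
```

```text
tcp_pos: [0.5154, -0.1497, 0.0874]
contact_force: [0.9, -1.5, -1.1]
gripper_force: 27.1
```

```bash
python3 -m jog '[{"rx":0,"ry":0,"rz":0,"x":0,"y":0,"z":-0.025,"jaw":-1},{"rx":0,"ry":0,"rz":0,"x":0,"y":0,"z":0,"jaw":-1}]'| grep -E "tcp|force"
```

```text
tcp_pos: [0.5155, -0.1497, 0.0859]
contact_force: [0.2, -0.5, -1.0]
gripper_force: 27.1
```

```bash
python3 - <<'E'
from h import *
f=grab_frame("wrist"); cv2.imwrite("pics/w11.png",f[...,::-1])
for n in ("w8","w9","w11"):
    g=cv2.imread(f"pics/{n}.png").mean(2).astype(int)
    for u in (316,324): print(n,u,g[180:320:2,u].tolist())
    print(n,"row 240",g[240,285:355:2].tolist())
E
```

```text
w8 316 [209, 210, 211, 200, 121, 106, 107, 107, 107, 107, 109, 108, 109, 108, 109, 109, 108, 107, 107, 106, 135, 180, 177, 180, 178, 157, 112, 132, 170, 177, 179, 178, 179, 178, 174, 177, 175, 175, 177, 123, 106, 111, 108, 112, 108, 108, 119, 125, 124, 125, 121, 122, 124, 125, 125, 126, 124, 123, 123, 125, 107, 99, 119, 123, 134, 193, 197, 197, 198, 197]
w8 324 [210, 208, 209, 195, 115, 105, 104, 104, 105, 105, 107, 105, 106, 106, 106, 105, 104, 104, 107, 103, 137, 178, 174, 172, 175, 172, 174, 177, 178, 179, 178, 177, 175, 175, 175, 176, 176, 171, 170, 176, 159, 150, 116, 106, 107, 111, 112, 109, 108, 107, 111, 124, 128, 125, 122, 123, 126, 125, 125, 125, 123, 124, 123, 123, 131, 192, 195, 196, 196, 197]
w8 row 240 [16, 16, 15, 30, 136, 146, 145, 144, 145, 144, 143, 160, 172, 173, 177, 179, 180, 177, 178, 180, 180, 177, 176, 161, 199, 210, 210, 209, 209, 209, 172, 127, 125, 125, 121]
w9 316 [9, 9, 10, 27, 101, 104, 105, 104, 107, 106, 107, 105, 107, 106, 103, 106, 107, 104, 106, 103, 135, 181, 178, 179, 179, 157, 114, 129, 169, 177, 180, 179, 179, 179, 176, 178, 175, 175, 176, 117, 
[... 814 characters left out ...]
9, 192, 192, 189, 189, 187, 186, 191, 125, 111, 115, 120, 121, 117, 118, 128, 130, 129, 131, 126, 130, 130, 133, 128, 118, 115, 115, 118, 116, 102, 104, 113, 116, 103, 47, 147, 201, 153, 130]
w11 324 [94, 75, 21, 16, 24, 28, 20, 25, 23, 20, 34, 102, 113, 113, 112, 114, 113, 113, 110, 110, 144, 192, 187, 184, 187, 184, 185, 190, 192, 190, 190, 190, 189, 190, 187, 190, 188, 181, 182, 189, 189, 188, 122, 113, 114, 116, 118, 113, 113, 113, 123, 134, 137, 132, 130, 122, 116, 115, 117, 114, 114, 115, 114, 113, 102, 44, 94, 131, 130, 127]
w11 row 240 [26, 26, 22, 25, 19, 24, 23, 22, 19, 16, 44, 160, 186, 186, 189, 190, 192, 190, 191, 191, 189, 191, 189, 166, 37, 7, 8, 17, 12, 7, 16, 15, 16, 17, 16]
```

The grip hasn't slipped, and the lower part of the standard is hidden in the shaft, so it's going in properly. I'll continue down in small steps.

```bash
python3 -m jog '[{"rx":0,"ry":0,"rz":0,"x":0,"y":0,"z":-0.02,"jaw":-1},{"rx":0,"ry":0,"rz":0,"x":0,"y":0,"z":0,"jaw":-1}]'| grep -E "tcp|force"
```

```text
tcp_pos: [0.5155, -0.1497, 0.0847]
contact_force: [0.3, -3.7, -0.5]
gripper_force: 27.2
```

```bash
python3 -m jog '[{"rx":0,"ry":0,"rz":0,"x":0,"y":0,"z":-0.015,"jaw":-1},{"rx":0,"ry":0,"rz":0,"x":0,"y":0,"z":0,"jaw":-1}]'| grep -E "tcp|force"
```

```text
tcp_pos: [0.5156, -0.1498, 0.0842]
contact_force: [-0.1, -1.5, 3.4]
gripper_force: 27.7
```

```bash
python3 -m jog '[{"rx":0,"ry":0,"rz":0,"x":0,"y":0,"z":-0.015,"jaw":-1},{"rx":0,"ry":0,"rz":0,"x":0,"y":0,"z":0,"jaw":-1}]'| grep -E "tcp|force"
```

```text
tcp_pos: [0.5157, -0.1499, 0.0841]
contact_force: [-2.0, -1.1, 11.9]
gripper_force: 28.7
```

```bash
python3 - <<'E'
from h import *
o=get_obs();p=camera_params("wrist")
c=o["tcp_pos"]+[-.0018,.0008,0]; n=c-np.array([.9836,.1805,0])*.02625
for d in (.0445,.035,.03,.025,.02,.015,.01,0,-.0105): print(d,(n[2]+d).round(4),np.round(proj("wrist",n+[0,0,d]),1))
E
```

```text
0.0445 0.1286 [319.7 220. ]
0.035 0.1191 [319.6 212.5]
0.03 0.1141 [319.6 208.9]
0.025 0.1091 [319.6 205.5]
0.02 0.1041 [319.6 202.3]
0.015 0.0991 [319.6 199.3]
0.01 0.0941 [319.5 196.4]
0 0.0841 [319.5 191.1]
-0.0105 0.0736 [319.5 186.1]
```

It's bottomed: the force climbed steeply from 3 to 12 N at an estimated depth of 36 mm. I'll relax, release and rise.

```bash
python3 -m jog '[{"rx":0,"ry":0,"rz":0,"x":0,"y":0,"z":0.01,"jaw":-1},{"rx":0,"ry":0,"rz":0,"x":0,"y":0,"z":0,"jaw":-0.15},{"rx":0,"ry":0,"rz":0,"x":0,"y":0,"z":0,"jaw":-0.15},{"rx":0,"ry":0,"rz":0,"x":0,"y":0,"z":0,"jaw":-0.15},{"rx":0,"ry":0,"rz":0,"x":0,"y":0,"z":0,"jaw":-0.15}]'
python3 - <<'E'
from h import *
f=grab_frame("wrist"); cv2.imwrite("pics/w12.png",f[...,::-1]); g=f.mean(2).astype(int)
print(g[190:300:2,320].tolist())
E
```

```text
clock: 17.6
tcp_pos: [0.5154, -0.1495, 0.0834]
orientation: [0.277, -3.129, -0.0]
contact_force: [-0.5, -0.5, -0.0]
grip_width: 0.0362
gripper_force: 0.0
[22, 26, 27, 25, 21, 9, 55, 117, 120, 119, 119, 120, 120, 118, 117, 116, 198, 200, 195, 195, 194, 149, 132, 182, 203, 200, 201, 207, 215, 215, 214, 218, 217, 208, 210, 216, 217, 216, 214, 208, 205, 213, 179, 138, 135, 136, 137, 137, 139, 136, 127, 119, 123, 122, 126]
```

```bash
python3 -m jog '[{"rx":0,"ry":0,"rz":0,"x":0,"y":0,"z":0.2,"jaw":-0.15},{"rx":0,"ry":0,"rz":0,"x":0,"y":0,"z":0.5,"jaw":-0.15},{"rx":0,"ry":0,"rz":0,"x":0,"y":0,"z":0.8,"jaw":-0.15},{"rx":0,"ry":0,"rz":0,"x":0,"y":0,"z":0.5,"jaw":-1},{"rx":0,"ry":0,"rz":0,"x":0,"y":0,"z":0,"jaw":-1},{"rx":0,"ry":0,"rz":0,"x":0,"y":0,"z":0,"jaw":-1}]'
python3 - <<'E'
from h import *
f=grab_frame("wrist"); cv2.imwrite("pics/w13.png",f[...,::-1]); p=camera_params("wrist"); np.save("w13.npy",p,allow_pickle=True)
o=get_obs();e=np.array([.9836,.1805,0]);n=np.array([-.1805,.9836,0])
print("ledge pred",[np.round(proj("wrist",.568*e-.239*n+k*.03*n+[0,0,.1665],p),1) for k in(-1,0,1)])
print("std top pred",[np.round(proj("wrist",(.4785+k*.02625)*e-.2395*n+[0,0,.1286],p),1) for k in(-1,0,1)])
g=f.mean(2).astype(int)
for u in (295,320,345): print(u,g[120:330:3,u].tolist())
E
```

```text
clock: 18.4
tcp_pos: [0.5151, -0.1495, 0.2034]
orientation: [0.277, -3.129, -0.0]
contact_force: [-0.5, -0.2, -0.8]
grip_width: -0.0002
gripper_force: 0.0
ledge pred [array([285.4, 306.9]), array([319.8, 307.2]), array([354.3, 306.6])]
std top pred [array([318.5, 165.3]), array([318.7, 195.3]), array([318.8, 223.6])]
295 [106, 105, 106, 105, 105, 105, 95, 55, 8, 10, 17, 21, 20, 19, 18, 18, 19, 19, 21, 17, 19, 17, 16, 18, 18, 18, 17, 8, 14, 16, 12, 18, 11, 23, 23, 24, 36, 35, 191, 124, 121, 67, 103, 105, 105, 104, 53, 25, 28, 38, 37, 33, 40, 38, 39, 43, 42, 43, 45, 41, 37, 37, 34, 32, 30, 26, 27, 26, 29, 25]
320 [64, 105, 104, 105, 107, 105, 94, 49, 7, 13, 17, 20, 13, 97, 98, 148, 183, 146, 185, 188, 185, 185, 179, 186, 183, 181, 181, 177, 184, 183, 166, 173, 134, 159, 167, 16, 21, 14, 185, 141, 121, 69, 103, 15, 18, 23, 18, 25, 25, 27, 33, 31, 31, 37, 36, 33, 37, 40, 36, 37, 34, 38, 35, 30, 30, 26, 26, 30, 91, 175]
345 [68, 106, 105, 105, 104, 105, 95, 49, 16, 13, 17, 14, 12, 14, 16, 15, 17, 17, 15, 21, 21, 20, 17, 28, 38, 27, 25, 54, 54, 36, 34, 65, 75, 48, 47, 83, 83, 63, 190, 159, 122, 70, 108, 106, 105, 106, 95, 23, 22, 34, 32, 33, 36, 38, 36, 37, 41, 43, 45, 44, 43, 42, 39, 35, 33, 34, 28, 30, 25, 27]
```

The standard stayed seated: its top is at v 165–224, as predicted. Next I'll move the shut fingers behind the ledge, staying high.

```bash
python3 -m jog '[{"rx":0,"ry":0,"rz":0,"x":0.66,"y":0.12,"z":0,"jaw":-1},{"rx":0,"ry":0,"rz":0,"x":0.66,"y":0.12,"z":0,"jaw":-1},{"rx":0,"ry":0,"rz":0,"x":0.66,"y":0.12,"z":0,"jaw":-1},{"rx":0,"ry":0,"rz":0,"x":0,"y":0,"z":0,"jaw":-1},{"rx":0,"ry":0,"rz":0,"x":0,"y":0,"z":0,"jaw":-1}]'
python3 - <<'E'
from h import *
f=grab_frame("wrist"); cv2.imwrite("pics/w14.png",f[...,::-1]); p=camera_params("wrist")
o=get_obs();e=np.array([.9836,.1805,0]);n=np.array([-.1805,.9836,0]);print(o["tcp_pos"]@e,o["tcp_pos"]@n)
g=cv2.GaussianBlur(f,(3,3),0).mean(2).astype(int)
print(g[80:260:2,320].tolist()); print(g[80:260:2,300].tolist())
m=(g<45).astype(np.uint8);m[252:]=0;k,l,s,c=cv2.connectedComponentsWithStats(m)
for i in range(1,k):
    if s[i,4]>150: print(s[i],c[i].round(1),"z.1665 e,n",[(onz("wrist",*c[i],.1665,p)@a).round(4) for a in(e,n)],"top/bot e",[(onz("wrist",c[i][0],v,.1665,p)@e).round(4) for v in(s[i,1],s[i,1]+s[i,3])])
E
```

```text
clock: 19.08
tcp_pos: [0.6329, -0.1285, 0.2022]
orientation: [0.276, -3.126, 0.0]
contact_force: [-0.8, 0.6, -0.1]
grip_width: 0.0002
gripper_force: 0.0
0.5991697175880926 -0.24089206464336432
[176, 160, 74, 31, 12, 20, 23, 37, 96, 107, 107, 107, 107, 107, 107, 107, 106, 107, 106, 106, 106, 106, 106, 106, 106, 107, 106, 104, 98, 97, 97, 96, 97, 97, 97, 96, 96, 97, 93, 44, 9, 17, 23, 24, 23, 23, 21, 21, 22, 21, 70, 102, 105, 105, 105, 105, 105, 106, 105, 106, 105, 105, 106, 123, 183, 200, 199, 199, 200, 196, 179, 175, 176, 176, 177, 178, 177, 171, 172, 173, 178, 178, 180, 161, 58, 18, 20, 23, 23, 25]
[25, 25, 24, 23, 25, 25, 23, 28, 82, 108, 108, 108, 107, 108, 108, 106, 107, 107, 107, 107, 107, 107, 107, 105, 107, 107, 106, 105, 100, 97, 97, 97, 97, 97, 97, 97, 96, 97, 94, 47, 11, 17, 24, 23, 23, 23, 23, 23, 20, 21, 64, 103, 106, 104, 104, 105, 105, 105, 105, 105, 105, 105, 103, 121, 183, 200, 200, 200, 200, 195, 177, 176, 178, 173, 174, 182, 185, 179, 176, 171, 170, 173, 178, 182, 181, 177, 170, 167, 124, 39]
[ 68   0   5  57 164] [69.4 28.4] z.1665 e,n [np.float64(0.4325), np.float
[... 485 characters left out ...]

[581  14  22  38 468] [591.5  33. ] z.1665 e,n [np.float64(0.4307), np.float64(0.0084)] top/bot e [np.float64(0.4111), np.float64(0.4495)]
[ 279  158   83   22 1729] [320. 169.] z.1665 e,n [np.float64(0.5662), np.float64(-0.2393)] top/bot e [np.float64(0.5583), np.float64(0.5743)]
[ 43 174  16  33 179] [ 52.  187.4] z.1665 e,n [np.float64(0.5749), np.float64(-0.4986)] top/bot e [np.float64(0.5617), np.float64(0.5952)]
[ 59 216  21  36 544] [ 68.8 234.2] z.1665 e,n [np.float64(0.6239), np.float64(-0.49)] top/bot e [np.float64(0.6043), np.float64(0.6447)]
[107 229  15  23 268] [113.8 240.7] z.1665 e,n [np.float64(0.6276), np.float64(-0.4277)] top/bot e [np.float64(0.6157), np.float64(0.6395)]
```

The ledge is at e=0.566 with its back at about 0.574. The fingers' front is at about 0.588, so I can descend behind it.

```bash
python3 -m jog '[{"rx":0,"ry":0,"rz":0,"x":0,"y":0,"z":-0.5,"jaw":-1},{"rx":0,"ry":0,"rz":0,"x":0,"y":0,"z":-0.5,"jaw":-1},{"rx":0,"ry":0,"rz":0,"x":0,"y":0,"z":-0.29,"jaw":-1},{"rx":0,"ry":0,"rz":0,"x":0,"y":0,"z":0,"jaw":-1},{"rx":0,"ry":0,"rz":0,"x":0,"y":0,"z":0,"jaw":-1}]'
```

```text
clock: 19.75
tcp_pos: [0.6349, -0.1285, 0.1274]
orientation: [-0.277, 3.128, -0.001]
contact_force: [-1.0, -0.2, -0.0]
grip_width: -0.0
gripper_force: 0.0
```

```bash
python3 -m jog '[{"rx":0,"ry":0,"rz":0,"x":0,"y":0,"z":-0.05,"jaw":-1},{"rx":0,"ry":0,"rz":0,"x":-0.15,"y":-0.028,"z":0,"jaw":-1},{"rx":0,"ry":0,"rz":0,"x":-0.15,"y":-0.028,"z":0,"jaw":-1},{"rx":0,"ry":0,"rz":0,"x":-0.15,"y":-0.028,"z":0,"jaw":-1},{"rx":0,"ry":0,"rz":0,"x":-0.15,"y":-0.028,"z":0,"jaw":-1}]'
```

```text
clock: 20.38
tcp_pos: [0.5981, -0.1348, 0.1235]
orientation: [-0.277, 3.128, -0.0]
contact_force: [3.9, 0.5, -0.7]
grip_width: 0.0001
gripper_force: 1.4
```

```bash
python3 -m jog '[{"rx":0,"ry":0,"rz":0,"x":-0.15,"y":-0.028,"z":0,"jaw":-1},{"rx":0,"ry":0,"rz":0,"x":-0.15,"y":-0.028,"z":0,"jaw":-1},{"rx":0,"ry":0,"rz":0,"x":-0.15,"y":-0.028,"z":0,"jaw":-1},{"rx":0,"ry":0,"rz":0,"x":-0.15,"y":-0.028,"z":0,"jaw":-1}]'
```

```text
clock: 20.88
tcp_pos: [0.5619, -0.1414, 0.1234]
orientation: [-0.277, 3.129, 0.0]
contact_force: [2.7, 1.5, 1.2]
grip_width: -0.0
gripper_force: 1.4
```

```bash
python3 -m jog '[{"rx":0,"ry":0,"rz":0,"x":-0.1,"y":-0.019,"z":0,"jaw":-1},{"rx":0,"ry":0,"rz":0,"x":-0.1,"y":-0.019,"z":0,"jaw":-1},{"rx":0,"ry":0,"rz":0,"x":-0.03,"y":-0.006,"z":0,"jaw":-1},{"rx":0,"ry":0,"rz":0,"x":0,"y":0,"z":0,"jaw":-1}]'|grep -E "tcp|force"
```

```text
tcp_pos: [0.548, -0.1444, 0.1231]
contact_force: [1.5, 1.2, -0.2]
gripper_force: 0.5
```

```bash
python3 -m jog '[{"rx":0,"ry":0,"rz":0,"x":-0.03,"y":-0.006,"z":0,"jaw":-1},{"rx":0,"ry":0,"rz":0,"x":0,"y":0,"z":0,"jaw":-1}]'|grep -E "tcp|force"
```

```text
tcp_pos: [0.5466, -0.1447, 0.1231]
contact_force: [2.4, 0.6, 0.2]
gripper_force: 1.0
```

```bash
python3 -m jog '[{"rx":0,"ry":0,"rz":0,"x":-0.03,"y":-0.006,"z":0,"jaw":-1},{"rx":0,"ry":0,"rz":0,"x":0,"y":0,"z":0,"jaw":-1}]'|grep -E "tcp|force"
```

```text
tcp_pos: [0.5446, -0.145, 0.1231]
contact_force: [2.2, -0.3, -0.3]
gripper_force: 1.0
```

```bash
python3 -m jog '[{"rx":0,"ry":0,"rz":0,"x":-0.03,"y":-0.006,"z":0,"jaw":-1},{"rx":0,"ry":0,"rz":0,"x":0,"y":0,"z":0,"jaw":-1}]'|grep -E "tcp|force"
```

```text
tcp_pos: [0.5428, -0.1453, 0.1231]
contact_force: [2.0, 1.8, -1.2]
gripper_force: 0.9
```

```bash
python3 -m jog '[{"rx":0,"ry":0,"rz":0,"x":-0.03,"y":-0.006,"z":0,"jaw":-1},{"rx":0,"ry":0,"rz":0,"x":0,"y":0,"z":0,"jaw":-1}]'|grep -E "tcp|force"
```

```text
tcp_pos: [0.541, -0.1456, 0.1231]
contact_force: [2.1, 0.8, -2.0]
gripper_force: 0.9
```

```bash
python3 -m jog '[{"rx":0,"ry":0,"rz":0,"x":-0.03,"y":-0.006,"z":0,"jaw":-1},{"rx":0,"ry":0,"rz":0,"x":0,"y":0,"z":0,"jaw":-1}]'|grep -E "tcp|force"
```

```text
tcp_pos: [0.541, -0.1457, 0.1234]
contact_force: [7.0, -0.6, -6.1]
gripper_force: 3.3
```

The hood has stalled on its stop at e=0.506, against 0.5065 predicted. I'll back off, rise and verify.

```bash
python3 -m jog '[{"rx":0,"ry":0,"rz":0,"x":0.2,"y":0.037,"z":0,"jaw":-1},{"rx":0,"ry":0,"rz":0,"x":0,"y":0,"z":0.4,"jaw":-1},{"rx":0,"ry":0,"rz":0,"x":0.3,"y":0.05,"z":0.8,"jaw":-1},{"rx":0,"ry":0,"rz":0,"x":0.3,"y":0.05,"z":0.2,"jaw":-1},{"rx":0,"ry":0,"rz":0,"x":0,"y":0,"z":0,"jaw":-1},{"rx":0,"ry":0,"rz":0,"x":0,"y":0,"z":0,"jaw":-1}]'
python3 - <<'E'
from h import *
f=grab_frame("wrist"); cv2.imwrite("pics/w15.png",f[...,::-1]); p=camera_params("wrist")
e=np.array([.9836,.1805,0]);n=np.array([-.1805,.9836,0])
g=cv2.GaussianBlur(f,(3,3),0).mean(2).astype(int)
m=(g<45).astype(np.uint8);m[252:]=0;k,l,s,c=cv2.connectedComponentsWithStats(m)
for i in range(1,k):
    if s[i,4]>400 and abs(c[i][0]-320)<60: print(s[i],"e,n",[(onz("wrist",*c[i],.1665,p)@a).round(4) for a in(e,n)],[(onz("wrist",c[i][0],v,.1665,p)@e).round(4) for v in(s[i,1],s[i,1]+s[i,3])])
E
```

```text
clock: 23.38
tcp_pos: [0.586, -0.1379, 0.2059]
orientation: [0.276, -3.126, -0.001]
contact_force: [-0.2, 0.4, 0.6]
grip_width: -0.0001
gripper_force: 0.0
[ 301    0  143   34 1263] e,n [np.float64(0.413), np.float64(-0.2029)] [np.float64(0.3964), np.float64(0.4222)]
[ 192   48  256   12 1229] e,n [np.float64(0.4367), np.float64(-0.2419)] [np.float64(0.4333), np.float64(0.4418)]
[ 279  116   85   21 1680] e,n [np.float64(0.4879), np.float64(-0.2388)] [np.float64(0.4811), np.float64(0.4959)]
```

The ledge is now at e=0.488, where a shut hood should put it (0.4885). Handing in.

```bash
python3 -c "
from bench import r
print(r.hand_in())"
```

```text
the job is handed in; nothing more can be done
None
```

The long standard is seated on the hidden platform (pressed to about 12–13 N) and released, and the hood is shut over it; the job was handed in at about 23 s on the clock, and the hand-in gave no verdict.

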